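# Put the hole saw away, shut the parts cabinet and lift it by its handle

## Task

Set the small hole saw down in the wide-open left-hand drawer of the portable parts cabinet without dropping it from a height, let go of it, and push both top drawers fully shut, so that every drawer is closed. Then take the cabinet by the carry handle on its top, lift it straight up without tipping it to at least 6 cm clear of the bench, and finish while still holding it there, level and steady: do not put it down. Leave the big hole saw, the off-cut and the glue bottle where they stand.

Things in the scene. Friction and masses are not known exactly. Their poses are not given: they have to be found in the camera images.
- cabinet: Loose portable small-parts cabinet of grey plastic with white drawers, 150 mm deep (its x), 236 mm wide (its y), 130 mm high to its flat top, 0.68 to 0.89 kg with its drawers. Two small drawers side by side above one wide bottom drawer; all open towards its own -x, which faces the robot. Origin: centre of its underside, on the bench; own z up. The carry handle stands on its top. It is free to slide on the bench.
- cabinet_handle (a point): Centre of the carry handle's bar, 166 mm above the cabinet's underside, mid-way between front and back and between the sides, close to over the centre of mass. Flat-sided black bar along the cabinet's y, 14 mm thick (along x), 16 mm high, free for 118 mm between its posts; 28 mm of free space between its underside and the cabinet's top. Axes as the cabinet's.
- left_drawer (a joint): How far the upper left drawer (on the +y side, the left as the robot sees it) is pulled out along the cabinet's -x, m; 0 fully shut, stop at 0.085. Starts 0.060 to 0.075. Slides with about 0.8 N of friction and stays where it is left.
- right_drawer (a joint): The same for the upper right drawer (the cabinet's -y side). Starts 0.012 to 0.035 (ajar).
- bottom_drawer (a joint): The same for the wide bottom drawer; starts shut (0).
- left_drawer_front (a point): On the outer face of the left drawer's front plate, centred on its width; 40 mm above the drawer's underside, 109 mm above the cabinet's underside, 21 mm below the cabinet's top. Moves with the drawer. The front plate is 109 mm wide, 57 mm high, 3 mm thick. Axes as the cabinet's (x points into the cabinet). A lip pull (40 mm wide, 6 mm high) sticks out 12 mm from the face, its top 27 mm lower than this point. Shut, the front is flush with the cabinet's front edge.
- right_drawer_front (a point): The same point on the right drawer.
- left_drawer_in (a point): Centre of the left drawer's inner floor (134 mm long along x, 102 mm wide along y), 70 mm behind the drawer's front face and 72 mm above the cabinet's underside; moves with the drawer. Side walls rise 33 mm above the floor, the front 54 mm. When it is pulled out only the part just behind the front is open from above: as long as the drawer is out, less 3 mm. Empty. Axes as the cabinet's.
- small_saw_center (a point): Small hole saw: plain steel cup, 32 mm diameter, 38 mm high, standing on its teeth, closed end up with a dark arbor hole; 60 to 95 g. Point: its centre, 19 mm above its underside; own z along its axis.
- big_saw_center (a point): Big hole saw of the same steel, 60 mm diameter, 40 mm high, standing on its teeth: leave it alone. Point: its centre, half-way up. The two saws may stand on either side of the cabinet.
- offcut_center (a point): Pine off-cut, 125 x 70 x 34 mm, lying flat: leave it alone. Point: its centre.
- glue_center (a point): White glue bottle, 54 mm diameter, 130 mm high, upright: leave it alone. Point: its centre, half-way up.
Mind the look-alikes: they are no part of the job. Leave any orange look-alike of the part that bears small_saw_center alone.

How it is judged:
By the outcome, as a careful person would: the job done as asked, in the order asked, and still so for the second after the job is handed in, while the arm keeps its last pose, push and grip.
It also fails if it takes over 72 s, if anything falls off the work surface, if the arm or the gripper's body presses on something with over 40 N, if the wrist force passes 120 N, or if a joint passes its speed limit or range.

## Robot

A 7-joint arm with a two-finger parallel gripper is mounted at the origin on the work surface. World frame = base frame: x ahead of the robot, y to its left, z up, the work surface at z = 0. Lengths are in m, angles in rad, forces in N, time in s.
With the tool pointing down it reaches from about 0.4 to 0.85 m from the base axis. Payload 6.9 kg.
Tool frame: the origin (TCP) lies midway between the tips of the shut fingers; the grasp point (between the pads) lies behind it (ctrl.pinch_z is the z of the grasp point in the tool frame, in m); z points along the fingers, y is the line along which they close (so a half turn about z gives the same grasp; the last joint's range is limited). The gripper opens to 85 mm and grips with 20 to 120 N. Pads are 22 mm wide; open, the fingers measure 114 mm over their backs; the gripper's body (76 mm by 85 mm) begins 54 mm behind the grasp point. The pads swing forward as they close: fully open they stand 13 mm farther back than shut.
Start: joints at [1.236, 0.507, -0.238, 1.5, 0.126, 1.149, -0.155], TCP at [0.267, -0.565, 0.231] pointing down, gripper open.
Joint ranges: [-3.08, 3.08], [-0.24, 2.05], [-1.43, 1.35], [0, 2.5], [-1.52, 4.66], [0.17, 1.96], [-2.89, 2.89]. Speed limits (rad/s): [2.39, 2.39, 3.14, 3.14, 3.14, 3.14, 3.14].

## Interface

Orientations are given as a unit quaternion [w, x, y, z].
In Python, from station import ctrl, get_state, vision, ticket, models gives the robot as it stands. Calls block until the motion is done:
- ctrl.movep(position, orientation): joint-space move of the TCP to a pose.
- ctrl.movel(position, frame=None, max_speed=0.15): straight line of the TCP; frame=None keeps the orientation; max_speed is the mean speed in m/s.
- ctrl.set_joints(angles): joint-space move.
- ctrl.ungrasp() and ctrl.close_gripper(force=None): open the fingers fully, or close them until they stop; force is the grip in N (None keeps the last).
- ctrl.pause(seconds).
- ctrl.ik(position, orientation): joint angles nearest the present ones, or None.
- get_state(): the state.
- vision.grab_frame(name): name is "scene" or "top" or "wrist"; returns (picture, depth): 400x640x3 uint8, blue, green, red; 400x640 float32, m along the optical axis (not along the pixel's ray), 0 where there is no reading.
- vision.camera_info(name): a dict with "mtx" (3x3 intrinsics, pixels), "dist_coeffs" ([k1, k2, p1, p2, k3] as OpenCV has them; the pictures are not rectified), "R" (3x3) and "t" (3): a world point X has camera coordinates R X + t; the wrist camera has in their place "hand_eye" (4x4, takes a point from camera to tool coordinates, whose origin is the TCP and whose axes are the flange's). Camera axes: x right, y down, z forward; pixel columns grow to the right and rows downward; lengths in m; the calibration is good to about 2 mm. A picture is of the moment at which its call begins: read the wrist's pose just before it. camera_info takes no time and is no camera call.
A pose or a line that the arm cannot do raises ctrl.Unreachable and nothing moves.
- ticket.close_job(): hands the job in; it is judged then, once.
Trained networks look in the newest picture that a camera, given by its name, has taken for a name from the list of things; names that differ only in an ending like _2 or _b are one class to them, and where a whole thing is asked for, a point or a joint stands for the part that bears it (a point fixed in the world has none). Each returns a list of dicts, best first, with "p" (0 to 1); they miss things now and then, are a little off and sometimes report something else, mostly with a low value. They report only what shows in the picture. A call takes as long as a camera call. They do not tell look-alikes from the thing itself.
- models.recognise(camera, target): "point" ([column, row] in pixels, amid what is visible of it).
- models.masks_of(camera, target): "mask" (400x640 bool, what is visible of it) and "point" ([column, row] in pixels, amid what is visible of it).
The state is a dict: "time": time; "qpos": joint angles; "qd": joint speeds; "tau": joint torques, N m; "tcp_pos": TCP position; "eef_rot": TCP orientation; "contact_force": force on the tool from outside, world axes, zero at the start; "wrist_torque": the same for the moment, N m; "width": finger opening in m; "gripper_force": force on a finger pad.
Only numpy, scipy, OpenCV 4.12 (cv2) and the standard library are available. Lean on these libraries where they do the work, as an engineer would, in place of code of your own. Each camera call takes 0.05 s, during which the arm holds its last target. There are 200 camera calls.

## Working session

There is one attempt and no reset: what is moved stays moved. The work goes in short steps, each a Python script; the robot and the scene stay as the last script left them, time stands still between calls to the robot, and variables do not carry over. Pictures are saved under pics/ and viewed, at most 10 in all, crops included, and the job is handed in when it is done.

```bash
ls; mkdir -p pics
cat > h.py <<'E'
import numpy as np, cv2
from station import ctrl, get_state, vision, ticket, models
from scipy.spatial.transform import Rotation as Ro
def quat(R): q=Ro.from_matrix(R).as_quat(); return [q[3],q[0],q[1],q[2]]
def rot(q): return Ro.from_quat([q[1],q[2],q[3],q[0]]).as_matrix()
def cloud(name,depth,pose=None):
    i=vision.camera_info(name); K=np.array(i["mtx"]); d=np.array(i["dist_coeffs"])
    v,u=np.mgrid[0:400,0:640]
    n=cv2.undistortPoints(np.stack([u,v],-1).reshape(-1,1,2).astype(np.float64),K,d).reshape(400,640,2)
    P=np.dstack([n[...,0]*depth,n[...,1]*depth,depth])
    if "hand_eye" in i:
        H=np.array(i["hand_eye"]); P=P@H[:3,:3].T+H[:3,3]
        R=rot(pose["eef_rot"]); P=P@R.T+np.array(pose["tcp_pos"])
    else: P=(P-np.array(i["t"]))@np.array(i["R"])
    P[depth<=0]=np.nan
    return P
E
python3 - <<'E'
from h import *
s=get_state(); print(s["time"],s["tcp_pos"],s["eef_rot"],s["width"],ctrl.pinch_z)
for c in("scene","top"):
    im,d=vision.grab_frame(c); cv2.imwrite(f"pics/{c}0.png",im); P=cloud(c,d); np.savez(f"{c}0.npz",im=im,P=P)
    for n in["cabinet","cabinet_handle","left_drawer_front","right_drawer_front","small_saw_center","big_saw_center","offcut_center","glue_center"]:
        for r in models.masks_of(c,n)[:4]:
            m=r["mask"]; print(c,n,round(r["p"],2),np.round(r["point"]),m.sum(),np.round(np.nanmedian(P[m],0),3), np.round(np.nanpercentile(P[m],2,axis=0),3),np.round(np.nanpercentile(P[m],98,axis=0),3))
E
```

```text
pics
0.0 [ 0.26633929 -0.56482905  0.23041927] [-8.95676215e-04  9.75817391e-01  2.18585373e-01 -2.27983310e-04] 0.08563959265830486 -0.0187
scene cabinet 0.62 [289. 214.] 6180 [0.634 0.021 0.124] [ 0.476 -0.135  0.009] [0.699 0.096 0.173]
scene cabinet_handle 0.56 [287. 215.] 6015 [0.634 0.022 0.126] [ 0.476 -0.133  0.016] [0.699 0.096 0.173]
scene left_drawer_front 0.87 [329. 204.] 727 [0.479 0.042 0.09 ] [ 0.472 -0.014  0.069] [0.538 0.095 0.127]
scene right_drawer_front 0.41 [297. 186.] 30 [ 0.528 -0.052  0.119] [ 0.525 -0.08   0.113] [ 0.53  -0.03   0.127]
scene small_saw_center 0.75 [434. 280.] 181 [0.463 0.408 0.034] [0.441 0.391 0.004] [0.47  0.421 0.041]
scene small_saw_center 0.71 [409. 259.] 166 [0.463 0.334 0.034] [0.442 0.318 0.002] [0.471 0.347 0.041]
scene small_saw_center 0.7 [402. 238.] 147 [0.41  0.27  0.033] [0.39  0.255 0.003] [0.418 0.282 0.041]
scene small_saw_center 0.68 [383. 253.] 174 [0.488 0.264 0.031] [ 0.467  0.246 -0.   ] [0.497 0.276 0.041]
scene big_saw_center 0.67 [271. 166.] 222 [ 0.43  -0.285  0.036] [ 0.399 -0.319  0.002] [ 0.45  -0.27   0.044]
sce
[... 876 characters left out ...]
225.] 70 [0.477 0.256 0.037] [0.464 0.247 0.019] [0.49  0.271 0.043]
top small_saw_center 0.46 [201. 234.] 131 [0.45  0.404 0.036] [ 0.436  0.392 -0.002] [0.469 0.433 0.042]
top big_saw_center 0.65 [430. 248.] 317 [ 0.416 -0.294  0.04 ] [ 0.39  -0.323  0.011] [ 0.441 -0.27   0.044]
top offcut_center 0.68 [238. 159.] 986 [0.675 0.306 0.033] [0.616 0.263 0.001] [0.738 0.353 0.039]
top offcut_center 0.61 [433. 247.] 373 [ 0.417 -0.294  0.039] [ 0.39  -0.325  0.003] [ 0.444 -0.27   0.044]
top glue_center 0.74 [363. 206.] 464 [ 0.526 -0.078  0.096] [ 0.513 -0.131  0.068] [ 0.552 -0.025  0.128]
top glue_center 0.7 [444. 162.] 434 [ 0.678 -0.324  0.085] [ 0.661 -0.356  0.004] [ 0.71  -0.306  0.133]
```

Run:
```python
from h import *
a=cv2.imread("pics/scene0.png"); b=cv2.imread("pics/top0.png")
A=cv2.resize(a[220:300,365:465],(800,640)[:2] and (700,560),interpolation=cv2.INTER_CUBIC)
cv2.imwrite("pics/crop0.png",A)
```

```text
(no output)
```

View pics/scene0.png

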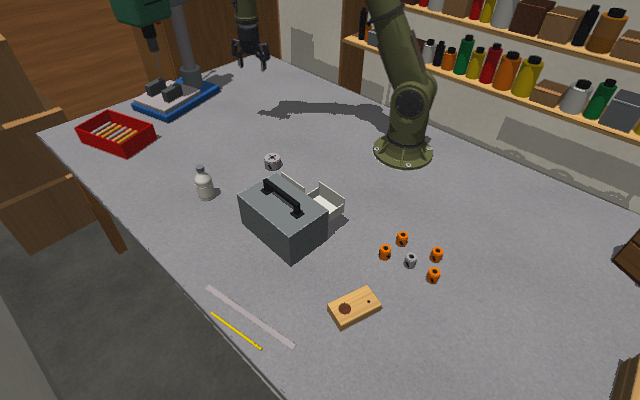

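View pics/crop0.png

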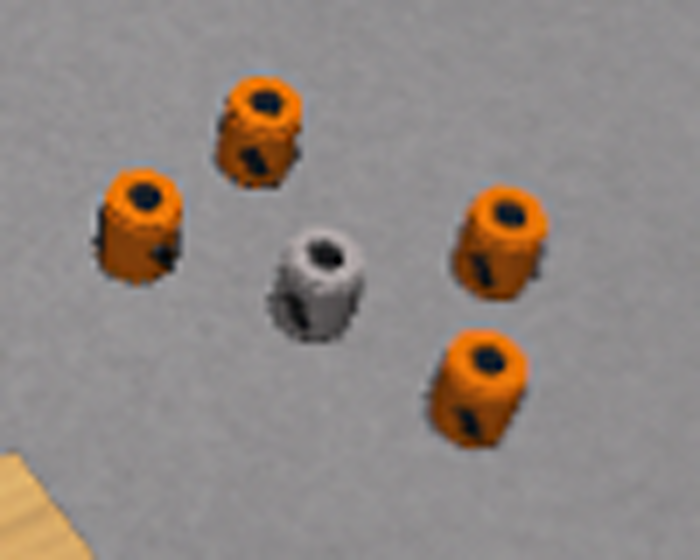

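View pics/top0.png

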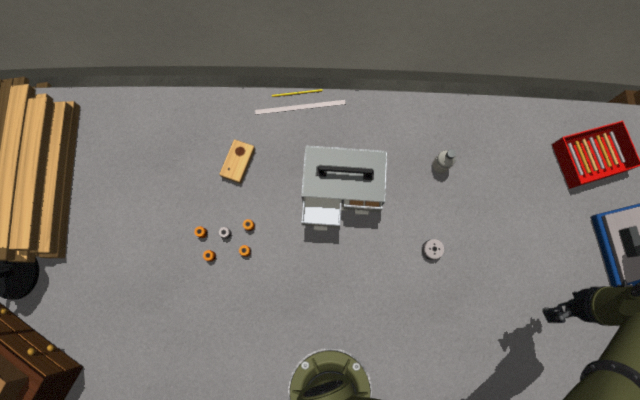

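Five candidates in the scene picture: orange at (402,238), (383,253), (436,254) and (434,280), steel at (409,260). The small saw is plain steel, so it is the one at (409,260), or (224,232) in the top view. The crop confirms that it is grey and the other four are orange. The big saw is at (434,249) in the top view and the cabinet is at about (343,183).

```bash
cat >> h.py <<'E'
def cabfit(P,lo=0.122,hi=0.138,box=((0.4,0.85),(-0.25,0.25))):
    X=P.reshape(-1,3); m=(X[:,2]>lo)&(X[:,2]<hi)&(X[:,0]>box[0][0])&(X[:,0]<box[0][1])&(X[:,1]>box[1][0])&(X[:,1]<box[1][1])
    return X[m]
def circ(P,g,lo,r,n=15):
    X=P.reshape(-1,3); X=X[X[:,2]>lo]; c=np.array(g,float)
    for _ in range(n):
        k=X[np.hypot(*(X[:,:2]-c).T)<r]
        c=np.array(cv2.minEnclosingCircle(k[:,:2].astype(np.float32))[0]) if len(k)<0 else k[:,:2].mean(0)
    return c,len(k),np.median(k[:,2])
E
python3 - <<'E'
from h import *
for c in("scene","top"):
    P=np.load(f"{c}0.npz")["P"]
    for n,g in dict(steel=(.455,.332),o1=(.41,.27),o2=(.48,.26),o3=(.455,.405),o4=(.39,.38)).items():
        print(c,n,circ(P,g,.033,.024))
    X=cabfit(P); bar=P.reshape(-1,3); bar=bar[(bar[:,2]>.16)&(bar[:,2]<.185)&(abs(bar[:,1])<.2)&(bar[:,0]>.5)&(bar[:,0]<.8)]
    r=cv2.minAreaRect(X[X[:,0]>.545][:,:2].astype(np.float32)); print(c,"cab",r,np.median(X[:,2]))
    r=cv2.minAreaRect(bar[:,:2].astype(np.float32)); print("bar",r,bar.mean(0),len(bar))
    # front profile
    Y=P.reshape(-1,3)
    for a,b in((-.12,-.03),(.0,.08)):
        for s in range(3):
            y0=a+(b-a)*s/3;y1=a+(b-a)*(s+1)/3
            k=Y[(Y[:,1]>y0)&(Y[:,1]<y1)&(Y[:,0]>.44)&(Y[:,0]<.6)&(Y[:,2]>.115)&(Y[:,2]<.135)]
            print(round(y0,3),len(k),np.round(np.sort(k[:,0])[::max(1,len(k)//12)],3))
E
```

```text
scene steel (array([0.455936  , 0.33185031]), 90, np.float64(0.03811023192888355))
scene o1 (array([0.40350953, 0.26739851]), 75, np.float64(0.03731260842707455))
scene o2 (array([0.48180095, 0.2612355 ]), 83, np.float64(0.03785912584703028))
scene o3 (array([0.45563126, 0.40617694]), 94, np.float64(0.037714365065859116))
scene o4 (array([0.38573981, 0.37436998]), 83, np.float64(0.037908279242280664))
scene cab ((0.6207469701766968, -0.02416275441646576), (0.2403572052717209, 0.15242013335227966), 87.65963745117188) 0.1301311479590655
bar ((0.6212859153747559, -0.023897893726825714), (0.15142707526683807, 0.01453454326838255), 87.77369689941406) [ 0.62324492 -0.01866307  0.17093553] 277
-0.12 108 [0.523 0.524 0.526 0.541 0.547 0.55  0.556 0.56  0.563 0.567 0.573 0.577]
-0.09 103 [0.524 0.526 0.527 0.544 0.548 0.553 0.556 0.559 0.564 0.567 0.571 0.575
 0.578]
-0.06 115 [0.525 0.527 0.529 0.544 0.549 0.553 0.557 0.561 0.564 0.569 0.573 0.576
 0.581]
0.0 106 [0.472 0.475 0.476 0.548 0.552 0.556 0.559 0.564 0.567 0.572 0.576 0.58
 0.584 0.592]
0.027 140 [0.473 0.476 0.548 0.553 0.559 0.5
[... 667 characters left out ...]

bar ((0.6192606091499329, -0.023162290453910828), (0.14938192069530487, 0.016223184764385223), 88.04790496826172) [ 0.6175927  -0.02324871  0.17252061] 323
-0.12 244 [0.52  0.525 0.545 0.551 0.556 0.561 0.567 0.571 0.577 0.583 0.588 0.594
 0.6  ]
-0.09 235 [0.521 0.525 0.546 0.552 0.556 0.561 0.567 0.572 0.576 0.582 0.587 0.592
 0.598]
-0.06 222 [0.523 0.526 0.546 0.551 0.557 0.562 0.567 0.572 0.577 0.583 0.589 0.593
 0.598]
0.0 186 [0.471 0.474 0.55  0.555 0.559 0.564 0.57  0.573 0.579 0.584 0.588 0.594
 0.599]
0.027 201 [0.471 0.475 0.55  0.555 0.558 0.563 0.569 0.573 0.578 0.583 0.587 0.592
 0.597]
0.053 177 [0.473 0.548 0.552 0.557 0.56  0.566 0.57  0.574 0.58  0.584 0.588 0.592
 0.598]
```

```bash
cat >> h.py <<'E'
def down(phi,tilt=0.,yaw=0.):
    """tool z down, closing line at angle phi (rad); tilt: tip leads along heading yaw"""
    y=np.array([np.cos(phi),np.sin(phi),0]); z=np.array([0,0,-1.]); R=np.stack([np.cross(y,z),y,z],1)
    if tilt: R=Ro.from_rotvec(-tilt*np.array([-np.sin(yaw),np.cos(yaw),0])).as_matrix()@R
    return R
def best(p,phi,**k):
    """orientation quaternion for phi or phi+pi, whichever needs less joint motion"""
    q0=np.array(get_state()["qpos"]); o=[]
    for a in(phi,phi+np.pi):
        q=quat(down(a,**k)); j=ctrl.ik(list(p),q)
        if j is not None: o.append((np.abs(np.array(j)-q0).max(),q,j))
    o.sort(key=lambda t:t[0]); print([round(t[0],2) for t in o]); return o[0][1]
E
python3 - <<'E'
from h import *
s=get_state(); p=np.array(s["tcp_pos"])
ctrl.movel([p[0],p[1],.34],max_speed=.25)
t=[.454,.331,.24]; q=best(t,np.radians(10)); ctrl.movep(t,q)
s=get_state(); im,d=vision.grab_frame("wrist"); P=cloud("wrist",d,s)
cv2.imwrite("pics/w1.png",im)
print(s["time"],s["tcp_pos"],vision.camera_info("wrist")["hand_eye"])
for r in models.masks_of("wrist","small_saw_center"):
    m=r["mask"];Q=P[m]; k=Q[Q[:,2]>.033]
    print(round(r["p"],2),np.round(r["point"]),m.sum(),im[m].mean(0).round(),cv2.minEnclosingCircle(k[:,:2].astype(np.float32)),np.nanmedian(k[:,2]) if len(k) else 0)
E
```

```text
[np.float64(1.26), np.float64(2.15)]
4.7 [0.45466546 0.33026914 0.2399129 ] [[ 5.97491131e-04 -9.65606889e-01 -2.60005727e-01  6.50849299e-02]
 [ 9.99999775e-01  4.97950389e-04  4.48708081e-04 -5.54539508e-04]
 [-3.03805661e-04 -2.60005937e-01  9.65606970e-01 -1.42446887e-01]
 [ 0.00000000e+00  0.00000000e+00  0.00000000e+00  1.00000000e+00]]
0.71 [316. 164.] 919 [140. 143. 147.] ((0.45272573828697205, 0.33084964752197266), 0.016048910096287727) 0.03802514774898186
0.7 [325.  86.] 935 [ 84. 142. 194.] ((0.45239242911338806, 0.40521812438964844), 0.01598958671092987) 0.03806447971505675
0.69 [258. 215.] 1010 [ 58. 101. 165.] ((0.40046030282974243, 0.26653197407722473), 0.015872735530138016) 0.0379789278486542
```

View pics/w1.png

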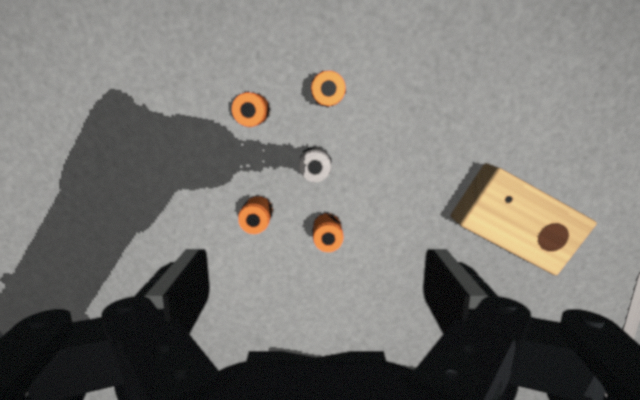

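The wrist picture shows the steel saw at (316,166), grey and central, with orange ones around it at (248,109), (328,88), (254,213) and (328,236). The closing line runs clear between them.

Run:
```python
from h import *
ctrl.movel([.4527,.3308,.08],max_speed=.15)
ctrl.movel([.4527,.3308,.021],max_speed=.08)
ctrl.close_gripper(force=40)
s=get_state(); print(s["width"],s["gripper_force"],s["tcp_pos"])
ctrl.movel([.4527,.3308,.26],max_speed=.15)
yaw=np.radians(-2.4); R=np.array([[np.cos(yaw),-np.sin(yaw)],[np.sin(yaw),np.cos(yaw)]])
c=np.array([.620,-.024]); t=c+R@[-.1125,.0605]; print(t)
p=[*t,.26]; q=best(p,yaw+np.pi/2); ctrl.movep(p,q)
s=get_state(); print(s["time"],s["width"],s["gripper_force"],s["tcp_pos"])
P=cloud("top",vision.grab_frame("top")[1])
im,d=vision.grab_frame("wrist"); Pw=cloud("wrist",d,s); cv2.imwrite("pics/w2.png",im); np.savez("w2.npz",P=Pw,im=im)
Y=Pw.reshape(-1,3); L=(Y[:,:2]-c)@R
for h0,h1 in((.06,.08),(.095,.11),(.12,.135)):
    k=(Y[:,2]>h0)&(Y[:,2]<h1)&(abs(L[:,0])<.2)&(abs(L[:,1])<.14)
    print(h0,k.sum(),np.round(np.percentile(L[k],[1,10,50,90,99],axis=0),3).tolist(),np.median(Y[k,2]) if k.any() else 0)
```

```text
0.029566304197879454 39.38673555850983 [0.45282306 0.33087941 0.02147179]
[0.51013216 0.04115794]
[np.float64(1.0), np.float64(1.84)]
10.3333 0.029932320102897276 39.553059339523315 [0.51002483 0.04257077 0.25994305]
0.06 8234 [[-0.147, -0.089], [-0.141, 0.009], [-0.112, 0.054], [-0.088, 0.098], [-0.082, 0.108]] 0.07196460421992869
0.095 2541 [[-0.147, -0.113], [-0.147, -0.101], [-0.092, -0.006], [-0.081, 0.109], [-0.079, 0.111]] 0.10125330365636742
0.12 38649 [[-0.146, -0.118], [-0.069, -0.1], [-0.035, 0.0], [-0.002, 0.097], [0.018, 0.115]] 0.12993414684487606
```

View pics/w2.png

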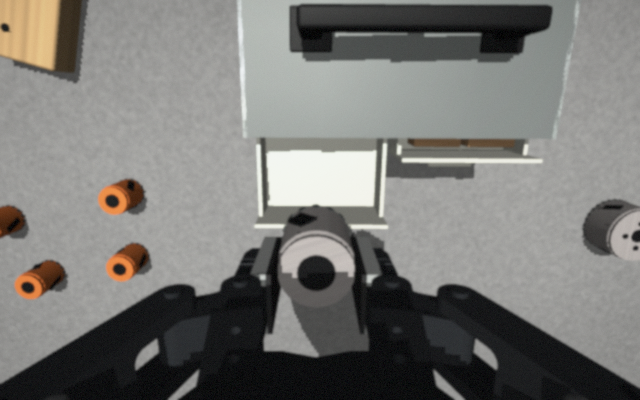

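The saw hangs straight between the pads at about (316,265). The left drawer's open well spans columns 265–380 and rows 140–215, directly ahead and in line.

Run:
```python
from h import *
yaw=np.radians(-2.4); R=np.array([[np.cos(yaw),-np.sin(yaw)],[np.sin(yaw),np.cos(yaw)]])
c=np.array([.620,-.024]); t=c+R@[-.1130,.0585]
ctrl.movel([*t,.13],max_speed=.15); f0=np.array(get_state()["contact_force"])
for z in(.099,.0965,.0955,.0945,.0935):
    ctrl.movel([*t,z],max_speed=.06 if z>.098 else .02)
    s=get_state(); f=np.array(s["contact_force"])-f0; print(z,np.round(s["tcp_pos"],4),f.round(2))
    if f[2]>1.0: break
ctrl.ungrasp(); s=get_state(); print("open",s["width"],(np.array(s["contact_force"])-f0).round(2))
ctrl.movel([*t,.25],max_speed=.15)
s=get_state(); im,d=vision.grab_frame("wrist"); cv2.imwrite("pics/w3.png",im); P=cloud("wrist",d,s); np.savez("w3.npz",P=P)
print(s["time"])
Y=P.reshape(-1,3); L=(Y[:,:2]-c)@R
k=(Y[:,2]>.103)&(Y[:,2]<.115)&(L[:,0]>-.14)&(L[:,0]<-.085)&(L[:,1]>.015)&(L[:,1]<.1)
print("saw top",k.sum(),np.median(Y[k,2]),L[k].mean(0))
for a,b in((-.105,-.01),(.01,.105)):
    for h0,h1 in((.12,.129),):
        k=(Y[:,2]>h0)&(Y[:,2]<h1)&(L[:,0]<-.078)&(L[:,1]>a)&(L[:,1]<b); print("front",k.sum(),np.percentile(L[k,0],[2,50,98]).round(4))
k=(Y[:,2]>.1295)&(Y[:,2]<.133)&(L[:,0]<0)&(L[:,0]>-.1)&(abs(L[:,1])<.11); print("cab front",np.percentile(L[k,0],[.2,1]).round(4))
```

```text
0.099 [0.5095 0.0393 0.0988] [-0.65  0.65 -1.25]
0.0965 [0.5096 0.0392 0.0966] [-1.26  0.12 -1.19]
0.0955 [0.5095 0.0391 0.0955] [-1.16 -0.28 -1.3 ]
0.0945 [0.5095 0.0392 0.0944] [-0.81 -0.66 -0.82]
0.0935 [0.5095 0.0392 0.0935] [-0.67  0.69 -0.84]
open 0.08529579118133752 [-0.77  0.07  0.07]
14.9167
saw top 1183 0.10987217259564883 [-0.11176949  0.05805524]
front 632 [-0.0942 -0.0926 -0.0916]
front 724 [-0.1495 -0.1471 -0.1463]
cab front [-0.0752 -0.075 ]
```

View pics/w3.png

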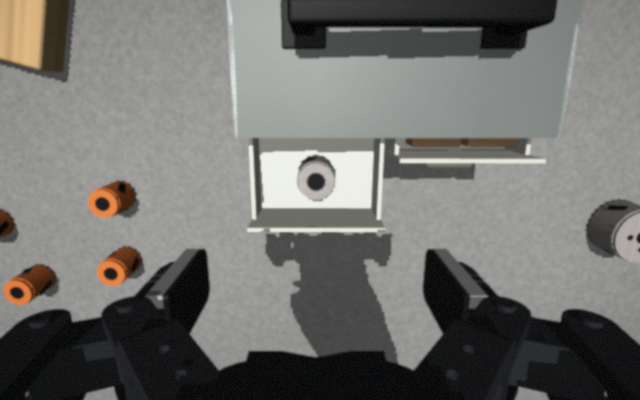

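The saw stands upright on the left drawer's floor at (316,180), its top at z = 0.110. Next I push the drawers shut.

Run:
```python
from h import *
yaw=np.radians(-2.4); R=np.array([[np.cos(yaw),-np.sin(yaw)],[np.sin(yaw),np.cos(yaw)]])
c=np.array([.620,-.024]); W=lambda x,y,z:[*(c+R@[x,y]),z]
ctrl.close_gripper(force=30)
p=W(-.19,.0575,.2); q=best(p,yaw+np.pi/2,tilt=np.radians(10),yaw=yaw); ctrl.movep(p,q)
for y,x0 in((.0575,-.19),(-.0575,-.14)):
    ctrl.movel(W(x0,y,.2),max_speed=.2) 
    ctrl.movel(W(x0,y,.101),max_speed=.15)
    ctrl.pause(.2); f0=np.array(get_state()["contact_force"]); log=[]
    ctrl.movel(W(-.092,y,.101),max_speed=.05)
    for x in np.arange(-.091,-.077,.001):
        ctrl.movel(W(x,y,.101),max_speed=.03)
        s=get_state(); f=R.T@(np.array(s["contact_force"])-f0)[:2]; log.append((round(x,3),round(f[0],1)))
        if f[0]<-3: break
    print(log)
    ctrl.movel(W(-.15,y,.101),max_speed=.15); ctrl.movel(W(-.15,y,.2),max_speed=.2)
ctrl.ungrasp()
p=W(-.13,0,.27); q=best(p,yaw+np.pi/2); ctrl.movep(p,q)
s=get_state(); im,d=vision.grab_frame("wrist"); cv2.imwrite("pics/w4.png",im); P=cloud("wrist",d,s); print(s["time"])
Y=P.reshape(-1,3); L=(Y[:,:2]-c)@R
for a,b in((-.105,-.01),(.01,.105)):
    k=(Y[:,2]>.08)&(Y[:,2]<.128)&(L[:,0]<-.06)&(L[:,0]>-.12)&(L[:,1]>a)&(L[:,1]<b); print("front",k.sum(),np.percentile(L[k,0],[2,50,98]).round(4) if k.any() else 0)
k=(Y[:,2]>.1285)&(Y[:,2]<.133)&(L[:,0]<0)&(L[:,0]>-.1)&(abs(L[:,1])<.13)
for a,b in((-.11,-.06),(-.05,0),(0,.05),(.06,.11)):
    kk=k&(L[:,1]>a)&(L[:,1]<b); print("edge",a,np.percentile(L[kk,0],[.3,1]).round(4))
print(np.percentile(L[k,1],[.2,99.8]))
```

```text
[np.float64(0.42), np.float64(2.75)]
[(np.float64(-0.091), np.float64(0.1)), (np.float64(-0.09), np.float64(0.5)), (np.float64(-0.089), np.float64(0.5)), (np.float64(-0.088), np.float64(0.8)), (np.float64(-0.087), np.float64(0.6)), (np.float64(-0.086), np.float64(0.1)), (np.float64(-0.085), np.float64(-0.1)), (np.float64(-0.084), np.float64(-4.6))]
[(np.float64(-0.091), np.float64(-0.4)), (np.float64(-0.09), np.float64(-0.4)), (np.float64(-0.089), np.float64(-0.2)), (np.float64(-0.088), np.float64(-0.5)), (np.float64(-0.087), np.float64(-0.3)), (np.float64(-0.086), np.float64(0.1)), (np.float64(-0.085), np.float64(-1.4)), (np.float64(-0.084), np.float64(-4.9))]
[np.float64(0.43), np.float64(2.79)]
30.1667
front 496 [-0.0871 -0.0825 -0.0766]
front 472 [-0.0873 -0.0828 -0.075 ]
edge -0.11 [-0.0754 -0.0747]
edge -0.05 [-0.0755 -0.0748]
edge 0 [-0.0756 -0.0749]
edge 0.06 [-0.0757 -0.0749]
[-0.11846363  0.1166024 ]
```

View pics/w4.png

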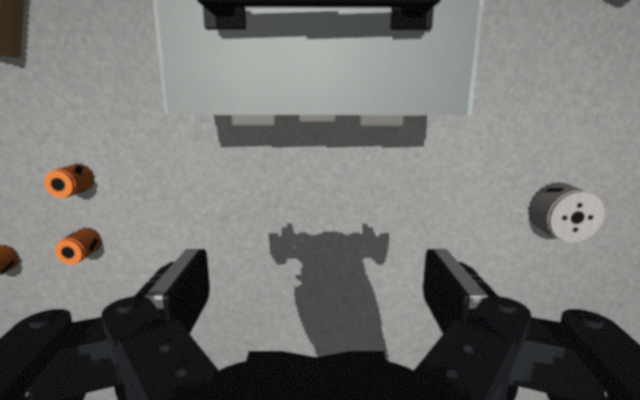

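Both top drawers now sit flush, with no plate showing beyond the cabinet's edge (row 115). Only the three lip pulls show, at columns 232–275, 300–335 and 362–403. Next is the handle.

Run:
```python
from h import *
yaw=np.radians(-2.4); R=np.array([[np.cos(yaw),-np.sin(yaw)],[np.sin(yaw),np.cos(yaw)]])
c=np.array([.620,-.0237]); W=lambda x,y,z:[*(c+R@[x,y]),z]
p=W(0,0,.27); q=best(p,yaw); ctrl.movep(p,q)
ctrl.movel(W(0,0,.146),max_speed=.1)
ctrl.pause(.2); s=get_state(); f0=np.array(s["contact_force"]); print(s["tcp_pos"])
ctrl.close_gripper(force=100); s=get_state(); print(s["width"],s["gripper_force"],(np.array(s["contact_force"])-f0).round(1),s["wrist_torque"])
ctrl.movel(W(0,0,.156),max_speed=.03); s=get_state(); print((np.array(s["contact_force"])-f0).round(1),np.round(s["wrist_torque"],2))
ctrl.movel(W(0,0,.236),max_speed=.05); ctrl.pause(.5)
s=get_state(); print(s["time"],s["tcp_pos"],s["width"],(np.array(s["contact_force"])-f0).round(1),np.round(s["wrist_torque"],2))
for cam in("scene","top"):
    im,d=vision.grab_frame(cam); P=cloud(cam,d); Y=P.reshape(-1,3)
    if cam=="scene": cv2.imwrite("pics/s5.png",cv2.resize(im[100:300,180:460],(784,560),interpolation=cv2.INTER_CUBIC))
    L=(Y[:,:2]-c)@R
    k=(Y[:,2]>.205)&(Y[:,2]<.235)&(abs(L[:,0])<.075)&(abs(L[:,1])<.115)&(abs(L[:,0])>.02)
    A=np.c_[L[k],np.ones(k.sum())]; z=Y[k,2]
    w=np.abs(z-np.median(z))<.006; sol=np.linalg.lstsq(A[w],z[w],rcond=None)[0]; print(cam,w.sum(),"slopes deg",np.degrees(sol[:2]).round(2),"top z",sol[2])
```

```text
[np.float64(1.34), np.float64(1.48)]
[ 0.62018652 -0.02366565  0.14642601]
0.012352384547993998 98.38574767112732 [-0.8 -0.2  2.4] [-0.08004741  0.18551394 -0.00658572]
[-0.2 -0.4 -8.2] [ 0.02  0.   -0.03]
36.4167 [ 0.6199995  -0.02371915  0.23599821] 0.01204121186787068 [ 0.7  0.2 -7. ] [-0.03 -0.02 -0.05]
scene 1766 slopes deg [-0.02 -0.03] top z 0.21980346640068402
top 2193 slopes deg [-0.07  0.06] top z 0.21996186091888945
```

View pics/s5.png

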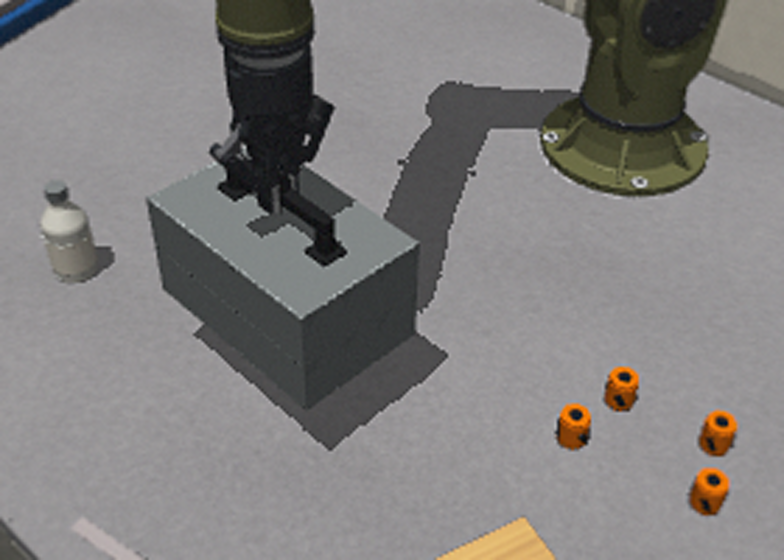

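The cabinet hangs level, its top at z = 0.220, so it is 9 cm clear of the bench. The drawers are shut, and the orange look-alikes and glue bottle are where they were. I'm handing the job in.

```bash
python3 -c "
from h import *
print(ticket.close_job())"
```

```text
the job is handed in; nothing more can be done
None
```

The job is handed in: the small saw is in the left drawer, all drawers are shut, and the cabinet is held level by its handle about 9 cm above the bench, at about 37 s of the 72 s allowed.

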